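# Clear the hook stand and hang the packing basket

### The job

First clear the white carton off the foot of the hook stand: stand it upright in the empty half of the cardboard shipping box. Then swing the hook arm back out over the foot until it meets its stop, and after that hang the blue basket by its wire handle on the hook and let it hang there freely. Leave the tape roll, the cleaner bottle and the glasses where they are.

Things in the scene. Friction and masses are not known exactly. Their poses are not given: they have to be found in the camera images.
- stand: Fixed steel hook stand. Dark foot plate 220 x 110 mm, 12 mm thick; upright post of radius 10 mm, with the swivel hub (radius 15 mm) on it up to 283 mm. Origin: on the table under the post's axis; the foot reaches from 50 mm behind the post (local x = +50 mm) to 170 mm in front (local x = -170 mm). Local -x is the front, roughly towards the robot.
- swivel (a joint): Angle of the hook arm about the vertical post axis, rad: 0 = out, straight above the foot (along the stand's local -x), against its stop; grows to 1.6 as the arm swings aside towards the stand's local +y. It starts swung aside (1.2 to 1.5) and stays where it is left (about 0.12 N m of friction).
- hook_seat (a point): Lowest point of the hook arm's upper side, where a handle comes to rest: 95 mm from the post axis, 263 mm above the table. Moves with the arm; its x axis points along the arm towards the post, z up. The arm is a steel round bar 12 mm thick that slopes down slightly from the post (14 mm over 85 mm) to this point, then turns up to the tip.
- hook_tip (a point): Top of the hook's upturned tip, 130 mm from the post axis, 295 mm above the table, 32 mm above the seat. The upturned end is a round bar 12 mm thick that leans 27 degrees outwards; it may be pinched or pushed from above.
- basket: Loose blue plastic basket, open on top, 100 (x) x 160 (y) x 70 mm, 0.2 kg, empty, with a rigid wire handle standing up over it in the plane x = 0. Origin: centre of the underside.
- basket_handle (a point): Centre line of the handle's level top bar at its middle, 150 mm above the basket's underside. The bar is round, 10 mm thick, and runs 58 mm either way along the basket's y; from its ends the handle slopes down to the ends of the basket. Gripping it about 38 mm from the middle keeps the middle free for the hook.
- carton: Loose white product carton standing on the foot of the stand, 60 (x) x 45 (y) x 150 mm tall, 0.12 kg. Origin: centre of its underside.
- shipping_box: Fixed open cardboard box, 260 (x) x 200 (y) x 110 mm high, walls and floor 5 mm; two low flaps lean outwards over its y sides. Four cartons lie packed in its half at negative local x (filling local x -120 to 2 mm, up to 96 mm high); the half at positive local x is empty. Origin: centre of the underside.
- free_half (a point): Centre of the empty half of the shipping box, on the inner floor, 5 mm above the table; free space about 120 (x) x 190 (y) mm.
- tape_roll: Bystander: brown tape roll lying flat, 96 mm across, 48 mm high. Origin: centre of the underside.
- cleaner: Bystander: white bottle of radius 21 mm, 120 mm tall. Origin: centre of the underside.
- glasses: Bystander: black glasses, opened out, about 136 mm wide, 130 mm deep, 36 mm high. Origin: under the middle of the front.

How it is judged:
By the outcome, as a careful person would: the job done as asked, in the order asked, and still so for the second after the job is handed in, with the robot touching nothing.
It also fails if it takes over 72 s, if anything falls off the work surface, if the arm or the gripper's body presses on something with over 40 N, if the wrist force passes 120 N, or if a joint passes its speed limit or range.

### The arm

A 6-joint arm with a two-finger parallel gripper is mounted at the origin on the work surface. World frame = base frame: x ahead of the robot, y to its left, z up, the work surface at z = 0. Lengths are in m, angles in rad, forces in N, time in s.
With the tool pointing down it reaches from about 0.425 to 0.95 m from the base axis. Payload 3.5 kg.
Tool frame: the origin (TCP) lies at the very end of the fingers, on their centre line; the grasp point (between the pads) lies 19 mm behind it (ctrl.pinch_z is the distance from the TCP to the grasp point, in m); z points along the fingers, y is the line along which they close (so a half turn about z gives the same grasp; the last joint's range is limited). The gripper opens to 85 mm and grips with 20 to 120 N. Pads are 22 mm wide; open, the fingers measure 114 mm over their backs; the gripper's body (76 mm by 85 mm) begins 54 mm behind the grasp point. The pads swing forward as they close: fully open they stand 13 mm farther back than shut.
Start: joints at [1.103, 0.286, 1.577, -0, 1.279, -0.15], TCP at [0.211, 0.641, 0.231] pointing down, gripper open.
Joint ranges: [-2.77, 2.77], [-0.9, 2.22], [0.21, 2.48], [-1.53, 4.67], [0.24, 2.81], [-2.84, 2.84]. Speed limits (rad/s): [2.79, 2.79, 3.14, 3.14, 3.14, 3.14].

### API

Orientations are given as a unit quaternion [x, y, z, w].
In Python, from plant import ctrl gives the robot as it stands. The module is installed in compiled form; this text tells all that it offers.
- The arm moves only by the shell command python3 -m crank 'ROWS' [OPENING] [FORCE]. ROWS is JSON, a list of rows, each a list of 6 numbers: the shift along the tool's x, y, z in cm, then the turn, a rotation vector about the tool's x, y, z in rad. In form: [[tx, ty, tz, rx, ry, rz], ...]. A call has 1 to 10 rows; each row is the pose to reach, as a shift and turn from the pose commanded when the call began, along the tool's axes at that moment; what a row does not reach only later rows make up. A row lasts 1/10 s, in which the tool goes at most 50 mm and 8.59 degrees, less where a joint would pass 70% of its speed; a pose out of reach is approached as far as the arm can. A call with a gripper value outside its range is refused whole. OPENING is the opening, from 0 (shut) to 1 (fully open), set as the call begins (- or left out, the last holds). The fingers move at their own pace and stop on an object; FORCE is the grip in N (left out, the last holds). Time passes only in rows, so rows that repeat a pose let the fingers close. It gives the time, the measured TCP pose, the force, the opening and the grip force at its end, in the units of the state.
- ctrl.get_state(): the state, without advancing time (a new reading comes with each control period).
- ctrl.read_camera(name): name is "side" or "top" or "wrist"; returns (picture, depth): 384x512x3 uint8, blue, green, red; 384x512 float32, m along the optical axis (not along the pixel's ray), 0 where there is no reading.
- ctrl.camera_info(name): a dict with "K" (3x3 intrinsics, pixels), "origin" and "orientation" of the camera in the world. Camera axes: x right, y down, z forward; pixel columns grow to the right and rows downward; lengths in m; the calibration is good to about 2 mm. A picture is of the moment at which its call begins: read the wrist's pose just before it. camera_info takes no time and is no camera call; for the wrist camera it gives the pose at the moment of the call.
- ctrl.sign_off(): hands the job in; it is judged then, once.
The state is a dict: "time": time; "qpos": joint angles; "dq": joint speeds; "joint_efforts": joint torques, N m; "eef_pos": TCP position; "tcp_rot": TCP orientation; "contact_force": force on the tool from outside, world axes, zero at the start; "wrist_torque": the same for the moment, N m; "opening": opening from 0.0 (shut) to 1.0 (fully open); "finger_force": force on a finger pad.
Only numpy, scipy, OpenCV 4.12 (cv2) and the standard library are available. Lean on these libraries where they do the work, as an engineer would, in place of code of your own. Each camera call takes 0.05 s, during which the arm holds its last target. There are 200 camera calls.

## Working session

There is one attempt and no reset: what is moved stays moved. The work goes in short steps, Python scripts to look and compute and a shell command to move; the robot and the scene stay as the last step left them, time stands still between calls to the robot, and variables do not carry over. Pictures are saved under pics/ and viewed, at most 12 in all, crops included, and the job is handed in when it is done.

```bash
mkdir -p pics; cat > h.py <<'E'
import numpy as np, cv2
from scipy.spatial.transform import Rotation as R
from plant import ctrl
def snap(name,tag):
    info=ctrl.camera_info(name); p,d=ctrl.read_camera(name)
    cv2.imwrite(f'pics/{tag}.png',p); np.savez(f'{tag}.npz',p=p,d=d,K=info['K'],o=info['origin'],q=info['orientation'])
    return p,d,info
def cloud(tag):
    f=np.load(f'{tag}.npz'); d=f['d'];K=f['K'];v,u=np.mgrid[:384,:512]
    P=np.stack([(u-K[0,2])/K[0,0]*d,(v-K[1,2])/K[1,1]*d,d],-1)
    q=f['q']; M=R.from_quat(q).as_matrix() if q.size==4 else q
    W=P@M.T+f['o']; W[d==0]=np.nan
    return W,f['p']
def goto(p,M):
    "shift (cm) and rotvec in the current tool axes to reach pose"
    s=ctrl.get_state(); T=R.from_quat(s['tcp_rot'])
    return T.inv().apply(np.array(p)-s['eef_pos'])*100,(T.inv()*R.from_matrix(M)).as_rotvec()
def down(yaw): # tool y axis at angle yaw in the world, z down
    y=np.array([np.cos(yaw),np.sin(yaw),0]);z=np.array([0,0,-1.]);return np.stack([np.cross(y,z),y,z],1)
E
python3 - <<'E'
from h import *
for n in('side','top'):
    p,d,i=snap(n,n+'0'); print(n,i['K'],i['origin'],i['orientation'])
s=ctrl.get_state();print(s)
a=cv2.imread('pics/top0.png');cv2.imwrite('pics/top0b.png',cv2.resize(a,(800,600)))
a=cv2.imread('pics/side0.png');cv2.imwrite('pics/side0b.png',cv2.resize(a,(800,600)))
E
```

```text
side [[418.61540132   0.         265.40053504]
 [  0.         418.61540132 185.02513945]
 [  0.           0.           1.        ]] [ 0.2987517  -0.64443349  0.88514411] [ 0.89951662 -0.21131919  0.08272201 -0.37332442]
top [[390.49653932   0.         256.44254289]
 [  0.         390.49653932 190.71284714]
 [  0.           0.           1.        ]] [ 0.49404444 -0.01216486  1.21863132] [-0.70115466  0.71098964 -0.0388515   0.03696524]
{'time': 0.1, 'qpos': array([ 1.10295740e+00,  2.87111220e-01,  1.57803106e+00, -2.62284098e-05,
        1.27858653e+00, -1.50006340e-01]), 'dq': array([-0.00163131, -0.00066252, -0.00444852,  0.00042535, -0.00354793,
        0.00101861]), 'joint_efforts': array([ 4.77347585e-04, -4.07294476e+01, -2.93699813e+01, -1.86799825e-04,
        3.39838174e-03, -2.11094937e-05]), 'eef_pos': array([0.21065554, 0.64066489, 0.23006247]), 'tcp_rot': array([ 1.58244416e-01,  9.87399394e-01, -1.02133712e-03, -3.12771453e-04]), 'contact_force': array([ 0.21412303, -1.14248829, -0.86153397]), 'wrist_torque': array([-0.03124316,  0.00826406,  0.03510094]), 'finger_force': 0.0, 'opening': 1.0004791088139764}
```

View pics/top0b.png

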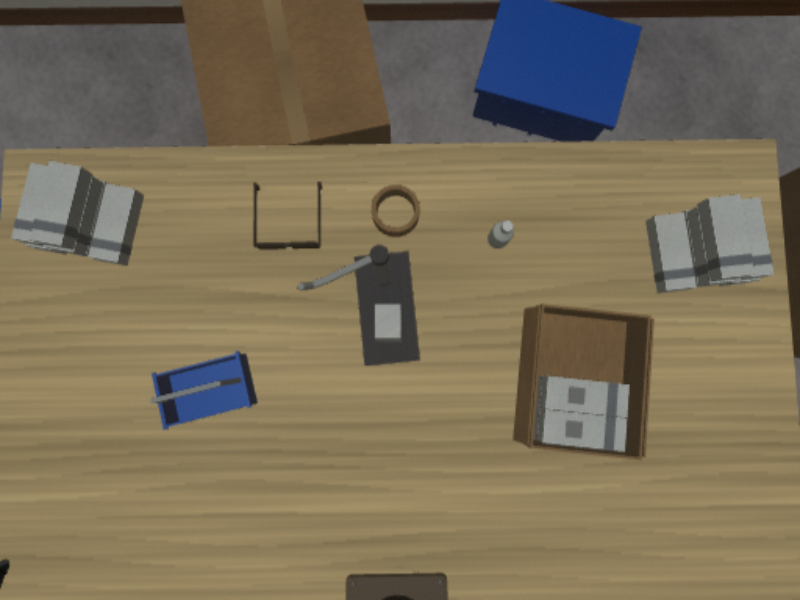

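View pics/side0b.png

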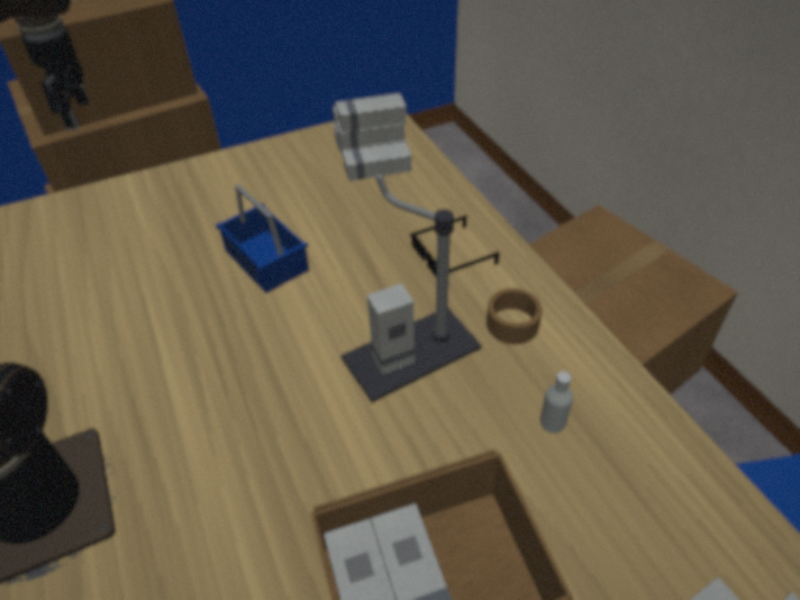

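The top view (800x600 scale) shows the carton top at about (388,321), the post at (379,255), the hook tip at (305,287), and the basket handle running from (155,400) to (240,381). The empty half of the box is at about (582,345). The side view agrees: the carton stands on the foot and the arm is swung aside to the robot's left.

```bash
python3 - <<'E'
from h import *
W,p=cloud('top0')
def reg(u0,v0,u1,v1,z0,z1):
    s=1.5625;m=np.zeros((384,512),bool);m[int(v0/s):int(v1/s),int(u0/s):int(u1/s)]=1
    m&=(W[...,2]>z0)&(W[...,2]<z1);return W[m]
def rect(n,P):
    r=cv2.minAreaRect((P[:,:2]*1000).astype(np.float32)); print(n,len(P),'c/size/ang',np.round(r[0],1),np.round(r[1],1),round(r[2],1),'z med',np.round(np.median(P[:,2]),4),'mean',P[:,:2].mean(0).round(4))
rect('cartontop',reg(360,290,415,350,.15,.175))
rect('foot',reg(345,240,430,375,.006,.03))
rect('posthub',reg(360,235,395,270,.272,.3))
arm=reg(290,245,395,300,.23,.32);rect('arm',arm)
h=arm[:,:2]; t=arm[arm[:,1]>0.19 if 0 else arm[:,1]>np.nanmax(arm[:,1])-.03]; print('tip',t[np.argsort(-t[:,2])][:8].round(3))
b=reg(140,340,265,435,.135,.17);rect('bar',b)
rect('basket rim',reg(140,340,265,435,.055,.08))
rect('box rim',reg(505,295,665,465,.100,.125))
rect('packed',reg(505,295,665,465,.085,.099))
rect('boxfloor',reg(505,295,665,465,.0,.015))
W2,_=cloud('side0')
W=W2
rect('side carton top',reg(360,280,420,310,.15,.175))
b=reg(225,180,300,270,.135,.17);rect('side bar',b)
rect('side hub',reg(430,205,460,235,.272,.3))
a=reg(370,170,400,205,.25,.32);print('sidetip',a[np.argsort(-a[:,2])][:6].round(3))
for y in (): pass
E
```

```text
cartontop 388 c/size/ang [569.5   7.8] [43.6 60.2] 89.2 z med 0.1602 mean [0.5694 0.0077]
foot 1822 c/size/ang [606.8  12.6] [220.  110.2] 5.1 z med 0.0106 mean [0.6015 0.0112]
posthub 138 c/size/ang [659.8  24.2] [28.7 43.4] 47.4 z med 0.2808 mean [0.6645 0.0209]
arm 377 c/size/ang [638.5  72.5] [ 28.9 148.9] 27.1 z med 0.2709 mean [0.646  0.0632]
tip [[0.616 0.136 0.295]
 [0.614 0.136 0.294]
 [0.614 0.141 0.294]
 [0.612 0.136 0.293]
 [0.617 0.141 0.293]
 [0.617 0.138 0.293]
 [0.612 0.141 0.293]
 [0.614 0.138 0.292]]
bar 179 c/size/ang [452.3 358.3] [ 10.  125.2] 13.9 z med 0.1521 mean [0.4526 0.3565]
basket rim 407 c/size/ang [452.2 359.8] [107.7 167.7] 13.6 z med 0.0679 mean [0.4531 0.3617]
box rim 1188 c/size/ang [ 460.  -355.3] [216.5 260.3] 83.1 z med 0.1077 mean [ 0.4582 -0.3543]
packed 2718 c/size/ang [ 460.4 -352.9] [219.1 257.8] 83.4 z med 0.0942 mean [ 0.4108 -0.3475]
boxfloor 2882 c/size/ang [ 463.  -378.7] [320.7 333.4] 88.8 z med 0.0028 mean [ 0.5052 -0.3763]
side carton top 345 c/size/ang [568.9   5.1] [59.5 48.9] 1.1 z med 0.1611 mean [0.5703 0.006 ]
side bar 126 c/size/ang [451.9 355.4] [ 11.7 128.2] 13.9 z med 0.1522 mean [0.4529 0.3488]
side hub 129 c/size/ang [666.   19.3] [40.  28.4] 83.5 z med 0.2815 mean [0.6636 0.0144]
sidetip [[0.614 0.136 0.294]
 [0.616 0.133 0.293]
 [0.617 0.137 0.293]
 [0.62  0.137 0.292]
 [0.613 0.14  0.292]
 [0.614 0.136 0.292]]
```

```bash
cat > g.py <<'E'
import sys
from h import *
# triples x y z yawdeg ...
a=np.array(sys.argv[1:],float).reshape(-1,4)
for x,y,z,w in a:
    t,r=goto([x,y,z],down(np.radians(w)));print(t.round(2),r.round(3))
E
python3 g.py 0.30 0.50 0.34 90  .5695 .0068 .30 90 .5695 .0068 .12 90
```

```text
[-12.88 -10.59 -10.98] [-0.002 -0.001 -0.318]
[-53.89 -49.01  -6.91] [-0.002 -0.001 -0.318]
[-53.9  -48.97  11.09] [-0.002 -0.001 -0.318]
```

```bash
python3 -m crank '[[-3,-3,-5,0,0,-0.1],[-7,-6,-8,0,0,-0.2],[-12.9,-10.6,-8,0,0,-0.318],[-53.9,-49,-7,0,0,-0.318],[-53.9,-49,-7,0,0,-0.318],[-53.9,-49,-7,0,0,-0.318],[-53.9,-49,-7,0,0,-0.318],[-53.9,-49,-7,0,0,-0.318],[-53.9,-49,-7,0,0,-0.318],[-53.9,-49,-7,0,0,-0.318]]' 1; python3 g.py .5695 .0068 .30 90 .5695 .0068 .12 90
```

```text
time: 1.1
eef_pos: [0.4458, 0.2291, 0.3026]
tcp_rot: [-0.0, 1.0, -0.0, -0.0]
contact_force: [0.5, -0.3, -0.3]
opening: 1.004
finger_force: 0.0
[-12.36 -22.24   0.25] [-0. -0.  0.]
[-12.36 -22.24  18.25] [-0. -0.  0.]
```

```bash
python3 -m crank '[[-12.3,-22.2,0,0,0,0],[-12.3,-22.2,0,0,0,0],[-12.3,-22.2,0,0,0,0],[-12.3,-22.2,0,0,0,0],[-12.3,-22.2,0,0,0,0],[-12.3,-22.2,0,0,0,0],[-12.3,-22.2,0,0,0,0]]'; python3 g.py .5695 .0068 .30 90 .5695 .0068 .12 90
```

```text
time: 1.8
eef_pos: [0.5686, 0.0079, 0.3019]
tcp_rot: [0.001, 1.0, 0.0, -0.001]
contact_force: [0.3, -0.0, -0.1]
opening: 0.998
finger_force: 0.0
[-0.09 -0.11  0.19] [ 0.001 -0.002 -0.002]
[-0.12 -0.12 18.19] [ 0.001 -0.002 -0.002]
```

```bash
python3 -m crank '[[-0.1,-0.1,5,0,0,0],[-0.1,-0.1,10,0,0,0],[-0.1,-0.1,14,0,0,0],[-0.1,-0.1,17,0,0,0],[-0.1,-0.1,18.2,0,0,0],[-0.1,-0.1,18.2,0,0,0]]' && python3 -m crank '[[0,0,0,0,0,0],[0,0,0,0,0,0],[0,0,0,0,0,0],[0,0,0,0,0,0],[0,0,0,0,0,0],[0,0,0,0,0,0],[0,0,0,0,0,0],[0,0,0,0,0,0]]' 0.3 30
```

```text
time: 2.4
eef_pos: [0.5679, 0.0095, 0.1192]
tcp_rot: [-0.001, 1.0, 0.0, -0.002]
contact_force: [0.2, -0.4, -0.3]
opening: 0.997
finger_force: 0.0
time: 3.2
eef_pos: [0.5712, 0.0077, 0.1233]
tcp_rot: [-0.0, 1.0, -0.0, 0.002]
contact_force: [-0.8, -0.0, 6.2]
opening: 0.522
finger_force: 31.6
```

```bash
python3 -m crank '[[0,0,-2,0,0,0],[0,0,-6,0,0,0],[0,0,-11,0,0,0],[0,0,-15,0,0,0],[0,0,-15,0,0,0],[0,0,-15,0,0,0]]' ; python3 g.py .5225 -.3626 .27 83.1
```

```text
time: 3.8
eef_pos: [0.5698, 0.008, 0.2718]
tcp_rot: [-0.0, 1.0, -0.0, 0.001]
contact_force: [-0.4, -0.5, -2.4]
opening: 0.522
finger_force: 31.1
[  4.73 -37.06   0.18] [-0.     0.002  0.121]
```

```bash
python3 -m crank '[[0.4,-3,0,0,0,0.02],[1,-7,0,0,0,0.04],[1.5,-12,0,0,0,0.06],[2.2,-17,0,0,0,0.08],[2.8,-22,0,0,0,0.1],[3.5,-27,0,0,0,0.12],[4,-31.5,0,0,0,0.12],[4.4,-35,0,0,0,0.12],[4.7,-37,0,0,0,0.12],[4.7,-37,0,0,0,0.12]]' ; python3 -m crank '[[0,0,0,0,0,0],[0,0,0,0,0,0]]'; python3 g.py .5225 -.3626 .135 83.1; python3 -c "
from h import *
snap('top','top1');snap('wrist','wr1')
a=cv2.imread('pics/top1.png')[170:310,310:450];cv2.imwrite('pics/top1c.png',cv2.resize(a,(560,560),interpolation=2))"
```

```text
time: 4.8
eef_pos: [0.5212, -0.3635, 0.2679]
tcp_rot: [0.061, 0.998, 0.001, -0.002]
contact_force: [0.8, 0.7, -1.8]
opening: 0.527
finger_force: 31.3
time: 5.0
eef_pos: [0.5229, -0.3602, 0.2701]
tcp_rot: [0.059, 0.998, 0.001, -0.001]
contact_force: [0.9, -0.5, -1.3]
opening: 0.528
finger_force: 31.3
[-0.   -0.26 13.51] [ 0.001 -0.001  0.002]
```

View pics/wr1.png

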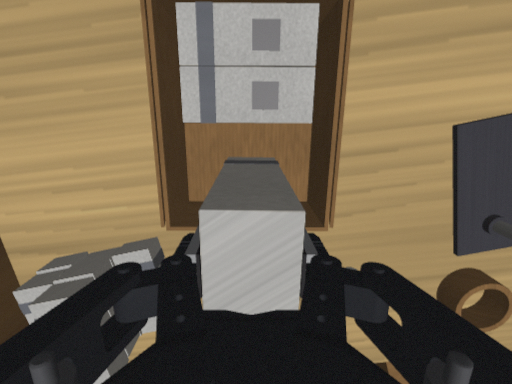

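The wrist view shows the carton lined up square with the box, over the empty half. The packed cartons are beyond it at rows 0-120 and the box floor at rows 125-200. I'll lower it.

```bash
python3 -m crank '[[0,-0.2,4,0,0,0],[0,-0.2,8,0,0,0],[0,-0.2,11,0,0,0],[0,-0.2,13.5,0,0,0],[0,-0.2,14,0,0,0],[0,-0.2,14.5,0,0,0],[0,-0.2,14.8,0,0,0],[0,-0.2,15.1,0,0,0],[0,-0.2,15.3,0,0,0],[0,-0.2,15.3,0,0,0]]'; python3 -m crank '[[0,0,0,0,0,0]]'
```

```text
time: 6.1
eef_pos: [0.5226, -0.3641, 0.1184]
tcp_rot: [0.06, 0.998, -0.0, 0.0]
contact_force: [-0.7, -0.2, -1.5]
opening: 0.526
finger_force: 31.2
time: 6.2
eef_pos: [0.5226, -0.3642, 0.1184]
tcp_rot: [0.06, 0.998, -0.0, 0.0]
contact_force: [0.0, -0.4, -0.5]
opening: 0.524
finger_force: 31.2
```

```bash
python3 -m crank '[[0,0,0.1,0,0,0],[0,0,0.2,0,0,0],[0,0,0.2,0,0,0],[0,0,0.3,0,0,0],[0,0,0.3,0,0,0]]'; python3 -m crank '[[0,0,0.1,0,0,0],[0,0,0.2,0,0,0],[0,0,0.2,0,0,0]]'
```

```text
time: 6.7
eef_pos: [0.5227, -0.3642, 0.1164]
tcp_rot: [0.06, 0.998, -0.0, 0.0]
contact_force: [-1.1, 2.3, 5.1]
opening: 0.527
finger_force: 31.8
time: 7.0
eef_pos: [0.5229, -0.3643, 0.1164]
tcp_rot: [0.06, 0.998, -0.0, 0.0]
contact_force: [-4.4, 2.7, 12.3]
opening: 0.521
finger_force: 32.4
```

```bash
python3 -m crank '[[0,0,-0.2,0,0,0],[0,0,-0.2,0,0,0],[0,0,-0.2,0,0,0]]' && python3 -m crank '[[0,0,0,0,0,0],[0,0,0,0,0,0],[0,0,0,0,0,0],[0,0,0,0,0,0],[0,0,0,0,0,0]]' 0.85; python3 -m crank '[[0,0,-3,0,0,0],[0,0,-8,0,0,0],[0,0,-13,0,0,0],[0,0,-18,0,0,0],[0,0,-23,0,0,0],[0,0,-23,0,0,0],[0,0,-23,0,0,0]]';  python3 -c "
from h import *
snap('side','side2');snap('wrist','wr2');snap('top','top2')
a=cv2.imread('pics/wr2.png');b=cv2.imread('pics/side2.png');cv2.imwrite('pics/c2.png',cv2.resize(np.hstack([a,b]),(800,300)))
W,p=cloud('wr2');m=(W[...,2]>.14)&(W[...,2]<.17)&(abs(W[...,0]-.52)<.1)&(abs(W[...,1]+.36)<.1)
print(m.sum(),cv2.minAreaRect((W[m][:,:2]*1000).astype(np.float32)),np.median(W[m][:,2]))"
python3 g.py .54 .09 .37 47; python3 g.py .65 .17 .37 28
```

```text
time: 7.3
eef_pos: [0.523, -0.3644, 0.1164]
tcp_rot: [0.06, 0.998, -0.0, 0.001]
contact_force: [-2.0, 0.2, 6.7]
opening: 0.525
finger_force: 31.9
time: 7.8
eef_pos: [0.5223, -0.3638, 0.1145]
tcp_rot: [0.06, 0.998, 0.0, -0.0]
contact_force: [1.0, 0.3, 0.0]
opening: 0.853
finger_force: 0.0
time: 8.5
eef_pos: [0.5229, -0.3643, 0.3472]
tcp_rot: [0.06, 0.998, -0.001, 0.002]
contact_force: [-0.1, 0.0, -1.0]
opening: 0.853
finger_force: 0.0
1647 ((520.266357421875, -363.8002014160156), (44.187660217285156, 60.514137268066406), 82.46270751953125) 0.15442757833758652
[ 3.62 45.24 -2.66] [ 0.002 -0.005  0.631]
[-6.34 54.49 -2.67] [ 0.001 -0.005  0.962]
```

View pics/c2.png

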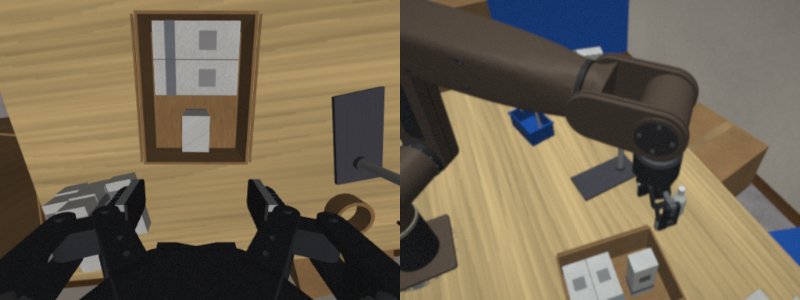

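The wrist view shows the carton standing upright inside the empty half. Its top is at z = 0.154, centred at (0.520, -0.364). Next is the hook tip.

```bash
python3 -m crank '[[0,4,-2,0,0,0.1],[0,9,-2,0,0,0.2],[0,14,-2,0,0,0.3],[0,19,-2,0,0,0.4],[0,24,-2,0,0,0.5],[0,29,-2,0,0,0.6],[0,34,-2,0,0,0.7],[0,39,-2,0,0,0.8],[0,44,-2,0,0,0.9],[0,46,-2,0,0,1.0]]' 0.45;python3 -m crank '[[0,0,0,0,0,0],[0,0,0,0,0,0]]'; python3 g.py .6181 .13 .36 23.4
```

```text
time: 9.65
eef_pos: [0.5765, 0.0968, 0.3621]
tcp_rot: [0.531, 0.847, -0.001, -0.002]
contact_force: [-0.1, 0.3, 0.6]
opening: 0.448
finger_force: 0.0
time: 9.85
eef_pos: [0.5769, 0.0927, 0.3628]
tcp_rot: [0.53, 0.848, -0.001, -0.001]
contact_force: [-0.7, -0.3, -0.2]
opening: 0.45
finger_force: 0.0
[1.55 5.33 0.27] [-0.003 -0.001  0.045]
```

```bash
python3 -m crank '[[0.8,2.6,0,0,0,0.02],[1.5,5.3,0,0,0,0.045],[1.5,5.3,0,0,0,0.045],[1.5,5.3,0,0,0,0.045],[1.5,5.3,0,0,0,0.045]]'; python3 g.py .6181 .13 .27 23.4; python3 -c "
from h import *
snap('wrist','wr3')
W,p=cloud('wr3');m=(W[...,2]>.286)&(W[...,2]<.30)&(abs(W[...,0]-.615)<.03)&(abs(W[...,1]-.137)<.03)
print(m.sum(),W[m].mean(0))"
```

```text
time: 10.35
eef_pos: [0.6182, 0.1279, 0.3646]
tcp_rot: [0.55, 0.835, -0.0, -0.0]
contact_force: [-0.1, -0.2, -0.1]
opening: 0.448
finger_force: 0.0
[0.2  0.08 9.46] [-0.001  0.    -0.003]
171 [0.61458859 0.13874242 0.29208859]
```

View pics/wr3.png

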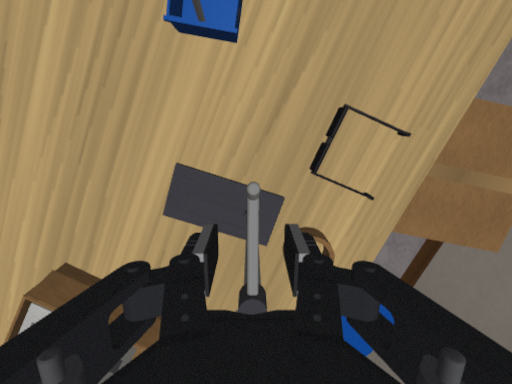

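The tip at pixel (253,188) is centred between the fingers, and the arm runs along the gripper's midline. I'll descend.

```bash
python3 -m crank '[[0.2,0.1,3,0,0,0],[0.2,0.1,6,0,0,0],[0.2,0.1,8.5,0,0,0],[0.2,0.1,9.4,0,0,0],[0.2,0.1,9.4,0,0,0],[0.2,0.1,9.4,0,0,0]]'; python3 - <<'E'
from h import *
c=np.array([.6666,.018])
for a in (113.4,127,140,153,166,178,182,185.1,188,190):
    q=c+.122*np.array([np.cos(np.radians(a)),np.sin(np.radians(a))])
    t,r=goto([*q,.27],down(np.radians(a-90)));print(a,t.round(2),r.round(3))
E
```

```text
time: 11.0
eef_pos: [0.6193, 0.1313, 0.2727]
tcp_rot: [0.55, 0.835, 0.001, 0.001]
contact_force: [0.6, 0.2, 0.7]
opening: 0.452
finger_force: 0.0
113.4 [-0.08 -0.16  0.26] [ 0.002  0.001 -0.003]
127 [-0.43 -3.02  0.26] [ 0.002  0.001 -0.24 ]
140 [-1.39 -5.62  0.25] [ 0.002  0.001 -0.467]
153 [-2.9  -7.93  0.25] [ 0.002  0.002 -0.694]
166 [-4.9  -9.84  0.25] [ 0.002  0.002 -0.921]
178 [ -7.08 -11.16   0.25] [ 1.00e-03  2.00e-03 -1.13e+00]
182 [ -7.86 -11.49   0.25] [ 1.0e-03  2.0e-03 -1.2e+00]
185.1 [ -8.48 -11.72   0.25] [ 1.000e-03  2.000e-03 -1.254e+00]
188 [ -9.07 -11.89   0.25] [ 1.000e-03  2.000e-03 -1.305e+00]
190 [ -9.48 -12.     0.25] [ 1.00e-03  2.00e-03 -1.34e+00]
```

```bash
python3 -m crank '[[0,0,0,0,0,0],[0,0,0,0,0,0],[-0.2,-1.5,0.1,0,0,-0.12],[-0.43,-3,0.1,0,0,-0.24],[-0.8,-4.3,0.1,0,0,-0.35],[-1.4,-5.6,0.1,0,0,-0.467],[-2.1,-6.8,0.1,0,0,-0.58],[-2.9,-7.9,0.1,0,0,-0.694],[-3.9,-8.9,0.1,0,0,-0.81],[-4.9,-9.8,0.1,0,0,-0.921]]' 0.25; python3 -m crank '[[0,0,0,0,0,0]]'; python3 - <<'E'
from h import *
c=np.array([.6666,.018])
for a in (166,172,178,182,185.1,188,190):
    q=c+.122*np.array([np.cos(np.radians(a)),np.sin(np.radians(a))])
    t,r=goto([*q,.27],down(np.radians(a-90)));print(a,t.round(2),r.round(3))
E
```

```text
time: 12.0
eef_pos: [0.5481, 0.0479, 0.2711]
tcp_rot: [0.119, 0.993, 0.001, 0.001]
contact_force: [0.6, 1.1, -0.8]
opening: 0.251
finger_force: 0.6
time: 12.1
eef_pos: [0.5481, 0.047, 0.271]
tcp_rot: [0.122, 0.992, -0.0, 0.001]
contact_force: [0.4, 0.2, -0.4]
opening: 0.25
finger_force: 0.0
166 [0.01 0.05 0.1 ] [ 0.     0.002 -0.001]
172 [-0.06 -1.22  0.1 ] [-0.     0.002 -0.106]
178 [-0.26 -2.48  0.1 ] [-0.     0.002 -0.21 ]
182 [-0.47 -3.31  0.1 ] [-0.     0.002 -0.28 ]
185.1 [-0.67 -3.94  0.1 ] [-0.     0.002 -0.334]
188 [-0.89 -4.52  0.1 ] [-0.     0.002 -0.385]
190 [-1.05 -4.91  0.1 ] [-0.     0.002 -0.42 ]
```

```bash
python3 -m crank '[[-0.06,-1.2,0,0,0,-0.106],[-0.26,-2.4,0,0,0,-0.21],[-0.47,-3.3,0,0,0,-0.28],[-0.6,-3.7,0,0,0,-0.334],[-0.67,-3.9,0,0,0,-0.334],[-0.67,-3.9,0,0,0,-0.334]]'; for i in 1; do python3 -m crank '[[0,-0.1,0,0,0,0],[0,-0.2,0,0,0,0],[0,-0.2,0,0,0,0]]'; python3 -m crank '[[0,-0.1,0,0,0,0],[0,-0.2,0,0,0,0],[0,-0.2,0,0,0,0]]';python3 -m crank '[[0,-0.1,0,0,0,0],[0,-0.1,0,0,0,0]]'; done
```

```text
time: 12.7
eef_pos: [0.5455, 0.0086, 0.2703]
tcp_rot: [-0.044, 0.999, -0.0, 0.0]
contact_force: [-0.9, 0.9, 0.7]
opening: 0.255
finger_force: 0.0
time: 13.0
eef_pos: [0.5455, 0.0066, 0.27]
tcp_rot: [-0.045, 0.999, 0.0, 0.0]
contact_force: [0.9, 0.6, -0.9]
opening: 0.252
finger_force: 0.5
time: 13.3
eef_pos: [0.5455, 0.0043, 0.2699]
tcp_rot: [-0.045, 0.999, -0.0, -0.0]
contact_force: [-0.2, 0.9, -0.1]
opening: 0.252
finger_force: 0.3
time: 13.5
eef_pos: [0.5455, 0.0033, 0.2699]
tcp_rot: [-0.045, 0.999, -0.0, -0.0]
contact_force: [0.5, 1.4, 0.2]
opening: 0.245
finger_force: 0.3
```

```bash
for i in 1 2 3 4; do python3 -m crank '[[0,-0.1,0,0,0,0],[0,-0.1,0,0,0,0],[0,-0.1,0,0,0,0]]' | grep -E 'eef|contact' ; done
```

```text
eef_pos: [0.5456, 0.0023, 0.2698]
contact_force: [-0.3, -0.1, -0.3]
eef_pos: [0.5456, 0.0021, 0.2698]
contact_force: [-0.3, 4.3, 0.1]
eef_pos: [0.5456, 0.002, 0.2698]
contact_force: [-0.5, 7.2, 0.1]
eef_pos: [0.5456, 0.0019, 0.2698]
contact_force: [-1.3, 8.3, 1.0]
```

The arm is against its stop: the force rises with no more motion. I'll back off a little, rise, and go to the basket handle.

```bash
python3 -m crank '[[0,0.6,0,0,0,0],[0,0.6,0,0,0,0],[0,0.6,0,0,0,0]]'; python3 -m crank '[[0,0,0,0,0,0],[0,0,-2,0,0,0],[0,0,-5,0,0,0],[0,0,-8,0,0,0],[0,0,-9,0,0,0],[0,0,-9,0,0,0]]' 0.35;  python3 - <<'E'
from h import *
snap('side','side4')
E
python3 g.py .4614 .3206 .30 13.9 .4614 .3206 .131 13.9
```

```text
time: 15.0
eef_pos: [0.5455, 0.0048, 0.2699]
tcp_rot: [-0.045, 0.999, -0.001, 0.0]
contact_force: [0.7, 0.6, -0.9]
opening: 0.249
finger_force: 0.0
time: 15.6
eef_pos: [0.5461, 0.005, 0.3618]
tcp_rot: [-0.045, 0.999, -0.001, 0.002]
contact_force: [-0.1, -0.0, -0.3]
opening: 0.352
finger_force: 0.0
[ 5.54 32.18  5.95] [-0.000e+00  1.000e-03  1.418e+00]
[ 5.54 32.18 22.85] [-0.000e+00  1.000e-03  1.418e+00]
```

```bash
python3 -m crank '[[0.5,3,0,0,0,0.15],[1,7,0,0,0,0.3],[1.5,11,0,0,0,0.45],[2.2,15,0,0,0,0.6],[2.9,19,1,0,0,0.75],[3.6,23,2,0,0,0.9],[4.3,27,3,0,0,1.05],[5,30,4,0,0,1.2],[5.5,32.2,5,0,0,1.35],[5.5,32.2,6,0,0,1.418]]' 0.5; python3 -m crank '[[0,0,0,0,0,0],[0,0,0,0,0,0]]' | head -2
python3 - <<'E'
from h import *
snap('top','top5');snap('wrist','wr5')
W,_=cloud('wr5');m=(W[...,2]>.135)&(W[...,2]<.17)&(abs(W[...,0]-.452)<.1)&(abs(W[...,1]-.357)<.1)
print(m.sum(),cv2.minAreaRect((W[m][:,:2]*1000).astype(np.float32)),W[m].mean(0))
W,_=cloud('top5');m=(W[...,2]>.285)&(W[...,2]<.30)&(W[...,0]<.58)&(W[...,0]>.5)&(abs(W[...,1])<.04);print('tip',m.sum(),W[m].mean(0))
m=(W[...,2]>.255)&(W[...,2]<.285)&(W[...,0]<.64)&(W[...,0]>.5)&(abs(W[...,1])<.04);print('arm',cv2.fitLine(W[m][:,:2].astype(np.float32),1,0,.01,.01).ravel())
E
python3 g.py .4614 .3206 .131 13.9
```

```text
time: 16.65
eef_pos: [0.4594, 0.323, 0.2964]
tcp_rot: [0.617, 0.787, -0.002, -0.001]
contact_force: [-0.0, -0.7, -0.1]
opening: 0.496
finger_force: 0.0
time: 16.85
eef_pos: [0.461, 0.3207, 0.298]
1093 ((451.1908874511719, 361.3852844238281), (9.713358879089355, 126.98202514648438), 13.785920143127441) [0.45010761 0.36467311 0.15336295]
tip 23 [0.5376912  0.00733993 0.29124584]
arm [0.9960508  0.08878538 0.60293615 0.01249729]
[ 1.000e-02 -4.000e-02  1.687e+01] [-0.     0.     0.001]
```

View pics/wr5.png

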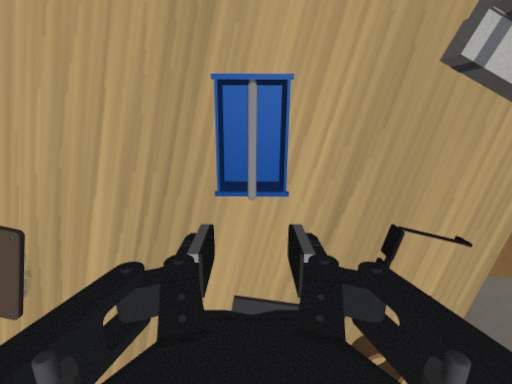

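View pics/top5.png

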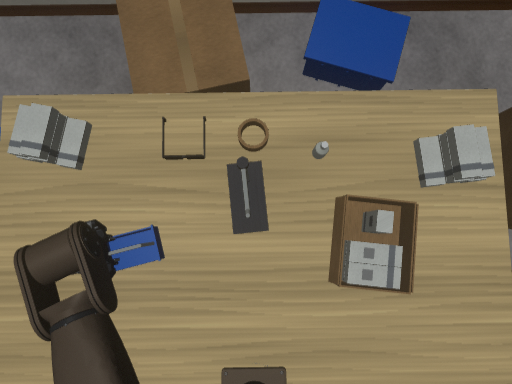

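The wrist view shows the bar lined up midway between the fingers, at column 252. The top view shows the hook arm out over the foot and the carton in the box, with the bystanders unmoved. The tip measures (0.538, 0.007), which matches the arm being at its stop. I'll descend and grip.

```bash
python3 -m crank '[[0,-0.05,4,0,0,0],[0,-0.05,8,0,0,0],[0,-0.05,12,0,0,0],[0,-0.05,15,0,0,0],[0,-0.05,16.6,0,0,0],[0,-0.05,16.8,0,0,0],[0,-0.05,16.8,0,0,0]]'; python3 -m crank '[[0,0,0,0,0,0],[0,0,0,0,0,0],[0,0,0,0,0,0],[0,0,0,0,0,0],[0,0,0,0,0,0],[0,0,0,0,0,0],[0,0,0,0,0,0]]' 0 100
```

```text
time: 17.65
eef_pos: [0.4617, 0.3208, 0.1324]
tcp_rot: [0.616, 0.788, 0.0, 0.0]
contact_force: [0.0, -0.0, 0.5]
opening: 0.499
finger_force: 0.0
time: 18.35
eef_pos: [0.462, 0.3214, 0.1339]
tcp_rot: [0.616, 0.788, 0.001, 0.001]
contact_force: [-2.3, -1.5, 6.6]
opening: 0.081
finger_force: 97.9
```

```bash
python3 -m crank '[[0,0,-1,0,0,0],[0,0,-3,0,0,0],[0,0,-6,0,0,0],[0,0,-9,0,0,0],[0,0,-12,0,0,0],[0,0,-14.5,0,0,0],[0,0,-16,0,0,0],[0,0,-16.5,0,0,0],[0,0,-16.5,0,0,0]]'; python3 - <<'E'
from h import *
snap('side','side6');a=cv2.imread('pics/side6.png')[60:260,80:340];cv2.imwrite('pics/side6c.png',cv2.resize(a,(780,600),interpolation=2))
E
python3 g.py .446 -.0398 .297 5.1
```

```text
time: 19.25
eef_pos: [0.461, 0.321, 0.2967]
tcp_rot: [0.616, 0.788, -0.0, 0.0]
contact_force: [0.4, 0.1, -2.9]
opening: 0.078
finger_force: 98.1
[-34.65 -10.1   -0.11] [-0.002  0.001  0.154]
```

View pics/side6c.png

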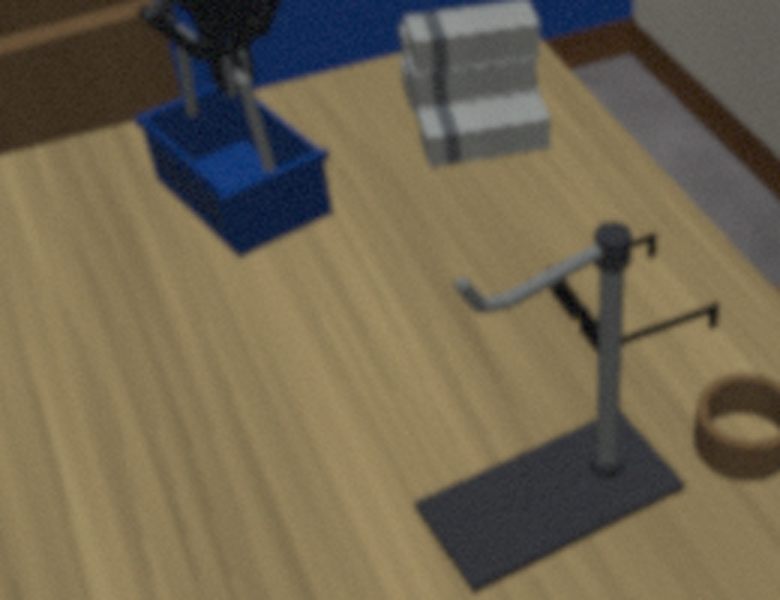

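The basket is held level in the grip (its rim crosses the crop at about (140-330,120-160)), and the hook arm is out. I'll bring it in front of the hook.

```bash
python3 -m crank '[[-1,-0.3,0,0,0,0],[-4,-1.2,0,0,0,0.02],[-8,-2.4,0,0,0,0.04],[-12,-3.6,0,0,0,0.06],[-16,-4.8,0,0,0,0.08],[-20,-6,0,0,0,0.1],[-24,-7.2,0,0,0,0.12],[-28,-8.3,0,0,0,0.14],[-32,-9.4,0,0,0,0.154],[-34,-10,0,0,0,0.154]]'; python3 -m crank '[[-0.6,-0.1,0,0,0,0],[-0.6,-0.1,0,0,0,0],[-0.6,-0.1,0,0,0,0],[-0.6,-0.1,0,0,0,0]]' |head -3; python3 - <<'E'
from h import *
snap('side','side7');a=cv2.imread('pics/side7.png')[80:280,100:360];cv2.imwrite('pics/side7c.png',cv2.resize(a,(780,600),interpolation=2))
snap('wrist','wr7'); s=ctrl.get_state();print(s['eef_pos'],s['tcp_rot'])
for t in('side7','wr7'):
  W,p=cloud(t);p=p.astype(int)
  m=(p[...,0]>p[...,2]+60)&(W[...,2]>.1)&(W[...,2]<.28)&(W[...,0]<.56)&(abs(W[...,1])<.2)
  P=W[m];print(t,len(P), P.min(0).round(3),P.max(0).round(3))
  top=P[P[:,2]>np.percentile(P[:,2],97)-.02]
  for lo in(-.1,-.07,-.04,-.01,.02,.05,.08):
    k=P[(P[:,1]>lo)&(P[:,1]<lo+.03)]
    if len(k)>5:print(lo,np.percentile(k[:,2],98).round(4),k[:,0].min().round(3),k[:,0].max().round(3))
E
python3 g.py .446 -.0398 .297 5.1
```

```text
time: 20.3
eef_pos: [0.4446, -0.0362, 0.2954]
tcp_rot: [0.676, 0.737, -0.001, -0.001]
contact_force: [-0.0, 1.5, -3.4]
opening: 0.077
finger_force: 98.0
time: 20.7
eef_pos: [0.4453, -0.0381, 0.2966]
tcp_rot: [0.674, 0.738, 0.0, -0.0]
[ 0.44543292 -0.03813233  0.29682966] [ 6.74263464e-01  7.38490871e-01  4.25518367e-05 -1.16254913e-04]
side7 1259 [ 0.385 -0.088  0.16 ] [0.496 0.081 0.236]
-0.1 0.235 0.395 0.496
-0.07 0.2344 0.394 0.494
-0.04 0.2334 0.392 0.491
-0.01 0.2322 0.389 0.488
0.02 0.2321 0.386 0.485
0.05 0.2317 0.385 0.473
wr7 16494 [ 0.38  -0.086  0.163] [0.502 0.088 0.234]
-0.1 0.2337 0.395 0.502
-0.07 0.2334 0.395 0.497
-0.04 0.233 0.392 0.494
-0.01 0.2328 0.389 0.492
0.02 0.2325 0.387 0.489
0.05 0.2325 0.38 0.486
0.08 0.2326 0.4 0.487
[-0.17  0.04 -0.02] [-0.    -0.     0.002]
```

View pics/side7c.png

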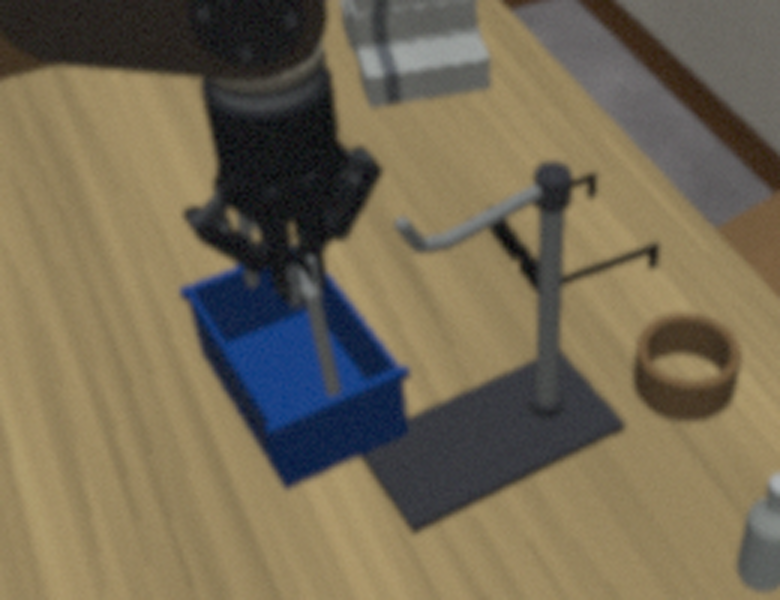

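The basket is level in front of the hook. The rim is at z ≈ 0.233, so the bar is at ≈ 0.313, and the tip (0.295) will pass between bar and rim. I'll advance along the arm.

```bash
python3 -m crank '[[-0.1,2,0,0,0,0],[-0.1,4,0,0,0,0],[-0.1,6,0,0,0,0],[-0.1,8,0,0,0,0],[-0.1,10,0,0,0,0],[-0.1,11.5,0,0,0,0],[-0.1,12.5,0,0,0,0],[-0.1,13,0,0,0,0],[-0.1,13,0,0,0,0],[-0.1,13,0,0,0,0]]'; python3 - <<'E'
from h import *
snap('side','side8');a=cv2.imread('pics/side8.png')[80:280,130:390];cv2.imwrite('pics/side8c.png',cv2.resize(a,(780,600),interpolation=2))
E
python3 g.py .5754 -.0282 .297 5.1 .5754 -.0282 .252 5.1
```

```text
time: 21.8
eef_pos: [0.5746, -0.0284, 0.2969]
tcp_rot: [0.675, 0.738, -0.0, -0.0]
contact_force: [0.5, 1.0, -2.2]
opening: 0.072
finger_force: 98.0
[ 0.02  0.09 -0.  ] [-0.  0.  0.]
[0.02 0.09 4.5 ] [-0.  0.  0.]
```

View pics/side8c.png

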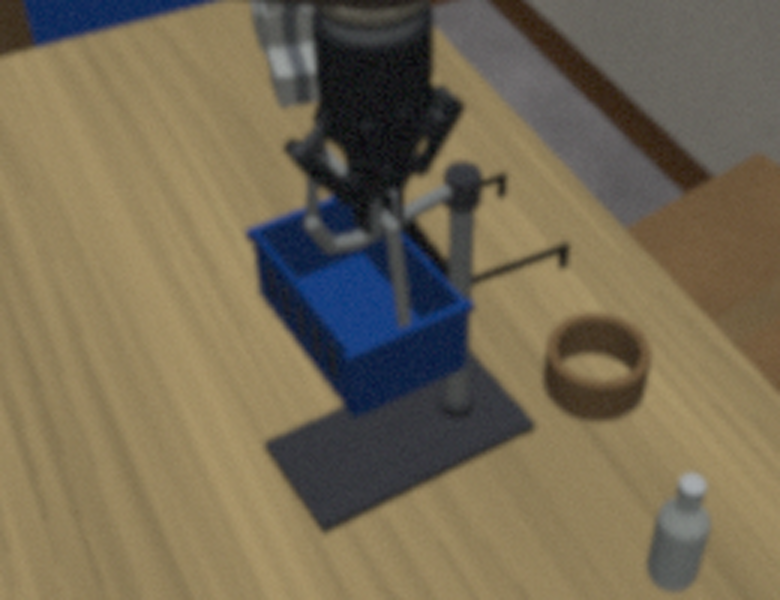

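The hook tip (crop (318,222)) is in front of the handle and the arm passes through under the bar. I'll lower until it seats.

```bash
python3 -m crank '[[0,0.1,1,0,0,0],[0,0.1,2,0,0,0],[0,0.1,3,0,0,0],[0,0.1,3.5,0,0,0],[0,0.1,3.8,0,0,0],[0,0.1,4,0,0,0],[0,0.1,4.1,0,0,0],[0,0.1,4.1,0,0,0]]' | grep -E 'eef|cont'; for i in 1 2 3; do python3 -m crank '[[0,0,0.1,0,0,0],[0,0,0.1,0,0,0],[0,0,0.1,0,0,0]]'| grep -E 'eef|cont'; done
```

```text
eef_pos: [0.5761, -0.0285, 0.2561]
contact_force: [-0.1, -0.1, -2.4]
eef_pos: [0.576, -0.0285, 0.2551]
contact_force: [-0.5, 0.8, -2.9]
eef_pos: [0.5759, -0.0285, 0.2538]
contact_force: [-0.1, 0.1, -2.9]
eef_pos: [0.5759, -0.0285, 0.2528]
contact_force: [-0.6, -0.2, -2.7]
```

```bash
for i in 1 2 3 4; do python3 -m crank '[[0,0,0.1,0,0,0],[0,0,0.1,0,0,0],[0,0,0.1,0,0,0]]'| grep -E 'eef|cont'; done
```

```text
eef_pos: [0.5762, -0.0285, 0.2522]
contact_force: [-0.0, 0.0, -1.4]
eef_pos: [0.5763, -0.0285, 0.2517]
contact_force: [-0.4, 0.2, 1.0]
eef_pos: [0.5764, -0.0286, 0.251]
contact_force: [-1.4, -0.7, 5.2]
eef_pos: [0.5765, -0.0286, 0.2506]
contact_force: [-1.9, -0.1, 7.6]
```

```bash
python3 -m crank '[[0,0,-0.2,0,0,0],[0,0,-0.2,0,0,0],[0,0,-0.2,0,0,0]]' - 40| grep -E 'eef|cont'; python3 -m crank '[[0,0,0,0,0,0],[0,0,0,0,0,0],[0,0,0,0,0,0],[0,0,0,0,0,0]]' 0.2; python3 -m crank '[[0,0,0,0,0,0],[0,0,0,0,0,0],[0,0,0,0,0,0],[0,0,0,0,0,0]]' 0.5; python3 -m crank '[[0,0,-0.5,0,0,0],[0,0,-1.5,0,0,0],[0,0,-3,0,0,0],[0,0,-5,0,0,0],[0,0,-8,0,0,0],[0,0,-11,0,0,0],[0,0,-14,0,0,0],[0,0,-14,0,0,0]]'
```

```text
eef_pos: [0.5763, -0.0285, 0.2512]
contact_force: [0.1, -0.8, 4.2]
time: 25.45
eef_pos: [0.5756, -0.0284, 0.2501]
tcp_rot: [0.675, 0.738, -0.0, -0.001]
contact_force: [0.2, 0.2, 0.9]
opening: 0.201
finger_force: 0.0
time: 25.85
eef_pos: [0.576, -0.0285, 0.251]
tcp_rot: [0.675, 0.738, 0.0, 0.0]
contact_force: [-0.7, 0.6, -0.5]
opening: 0.502
finger_force: 0.0
time: 26.65
eef_pos: [0.5776, -0.0288, 0.399]
tcp_rot: [0.675, 0.738, 0.003, 0.005]
contact_force: [1.0, 0.4, 1.4]
opening: 0.5
finger_force: 0.0
```

Backing the arm off, letting the basket settle, and looking.

```bash
python3 -m crank '[[0,-3,0,0,0,0],[0,-7,0,0,0,0],[0,-11,0,0,0,0],[0,-12,0,0,0,0],[0,-12,0,0,0,0],[0,-12,0,0,0,0],[0,-12,0,0,0,0],[0,-12,0,0,0,0],[0,-12,0,0,0,0],[0,-12,0,0,0,0]]'|head -2; python3 -m crank '[[0,0,0,0,0,0],[0,0,0,0,0,0],[0,0,0,0,0,0],[0,0,0,0,0,0],[0,0,0,0,0,0],[0,0,0,0,0,0],[0,0,0,0,0,0],[0,0,0,0,0,0],[0,0,0,0,0,0],[0,0,0,0,0,0]]' |head -1; python3 - <<'E'
from h import *
import time
def rim(t):
  W,p=cloud(t);p=p.astype(int)
  m=(p[...,0]>p[...,2]+60)&(W[...,2]>.08)&(W[...,2]<.28)&(abs(W[...,0]-.57)<.12)&(abs(W[...,1])<.2)
  P=W[m];print(t,len(P),P.min(0).round(3),P.max(0).round(3))
for k in range(2): snap('side',f'side9{k}');rim(f'side9{k}');[ctrl.read_camera('top') for _ in range(3)]
a=cv2.imread('pics/side91.png');cv2.imwrite('pics/side9b.png',cv2.resize(a,(800,600)))
E
```

```text
time: 27.65
eef_pos: [0.4568, -0.0391, 0.3906]
time: 28.65
side90 1040 [ 0.517 -0.079  0.116] [0.627 0.09  0.192]
side91 1040 [ 0.517 -0.078  0.118] [0.628 0.09  0.191]
```

View pics/side9b.png

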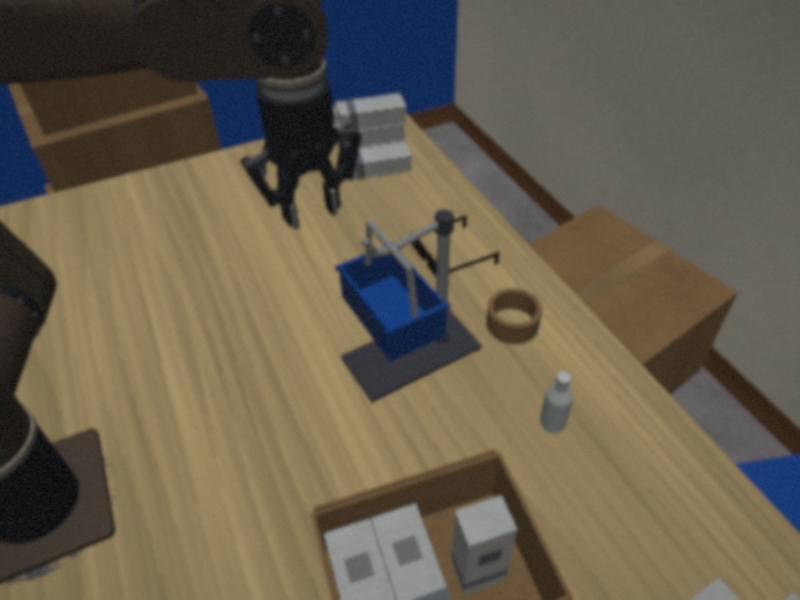

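The basket hangs freely and still, with its underside at z ≈ 0.117 as expected. The carton is upright in the box and the bystanders haven't moved. One check that the hook arm is still on its stop.

```bash
python3 - <<'E'
from h import *
for t in('side4','side91'):
    W,_=cloud(t);m=(W[...,2]>.252)&(W[...,2]<.285)&(W[...,0]<.645)&(W[...,0]>.585)&(abs(W[...,1])<.04)
    l=cv2.fitLine(W[m][:,:2].astype(np.float32),1,0,.01,.01).ravel();print(t,m.sum(),l, np.degrees(np.arctan2(l[1],l[0])))
    m=(W[...,2]>.288)&(W[...,2]<.30)&(W[...,0]<.56)&(W[...,0]>.51)&(abs(W[...,1])<.04);print('tip',m.sum(),W[m].mean(0))
E
```

```text
side4 138 [0.9967169  0.08096533 0.6176678  0.00907236] 4.6440544
tip 16 [0.5361776  0.00344608 0.2917396 ]
side91 138 [0.99686635 0.07910458 0.6193187  0.00899347] 4.5370984
tip 18 [0.53580763 0.00336744 0.29230371]
```

```bash
python3 -c "
from plant import ctrl
print(ctrl.sign_off())"
```

```text
the job is handed in; nothing more can be done
None
```

The job is handed in at about 29 s of robot time: the carton stands upright in the empty half of the shipping box, the hook arm is out against its stop, the blue basket hangs freely on the hook, and the tape roll, cleaner bottle and glasses were left where they were.

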